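# Switch on the guarded extractor fan

## Robot

A 6-joint arm with a two-finger parallel gripper is mounted at the origin on the work surface. World frame = base frame: x ahead of the robot, y to its left, z up, the work surface at z = 0. Lengths are in m, angles in rad, forces in N, time in s.
With the tool pointing down it reaches from about 0.25 to 0.775 m from the base axis. Payload 4 kg.
Tool frame: the origin (TCP) lies at the very end of the fingers, on their centre line; the grasp point (between the pads) lies 19 mm behind it; z points along the fingers, y is the line along which they close (so a half turn about z gives the same grasp; the last joint's range is limited). The gripper opens to 94 mm and grips with 3 to 60 N. Pads are 16 mm wide; open, the fingers measure 119 mm over their backs; the gripper's body (75 mm by 177 mm) begins 78 mm behind the grasp point.
Start: joints at [-0.103, 0.087, 1.371, -0, 1.684, -0.103], TCP at [0.55, -0, 0.206] pointing down, gripper open.
Joint ranges: [-3.1, 3.1], [-0.76, 2.03], [0.27, 2.55], [-1.08, 4.22], [0.17, 2.65], [-2.57, 2.57]. Speed limits (rad/s): [2.79, 2.79, 3.14, 3.14, 3.14, 3.14].

## Interface

Orientations are given as a unit quaternion [w, x, y, z].
In Python, from workcell import bot, grip, kin, eyes, order gives the robot as it stands. Calls block until the motion is done:
- bot.reach(position, orientation): joint-space move of the TCP to a pose.
- bot.servo_line(position, rot=None, vel=0.15, stop_force=None): straight line of the TCP; rot=None keeps the orientation; vel is the mean speed in m/s. With stop_force (N) it stops when the force on the tool has changed by that much, and returns True; else False.
- bot.move_j(angles): joint-space move.
- grip(opening, grasp_force=None): finger opening in m; grasp_force is the grip in N (None keeps the last); returns when the fingers have stopped.
- bot.dwell(seconds).
- kin.ik(position, orientation): joint angles nearest the present ones, or None.
- eyes.capture(name): name is "scene" or "side" or "wrist"; returns a dict with "pixels" (480x640x3 uint8, red, green, blue), "depth" (480x640 float32, m along the optical axis (not along the pixel's ray), 0 where there is no reading), "fx", "fy", "cx", "cy" (pixels), "rvec" (rotation vector, rad) and "tvec" (3), from world to camera coordinates, as OpenCV has them. Camera axes: x right, y down, z forward; pixel columns grow to the right and rows downward; lengths in m; the calibration is good to about 2 mm. A picture is of the moment at which its call begins.
A pose or a line that the arm cannot do raises bot.Unreachable and nothing moves.
- order.finish_job(): hands the job in; it is judged then, once.
Trained networks look in the newest picture that a camera, given by its name, has taken for a name from the list of things; names that differ only in an ending like _2 or _b are one class to them, and where a whole thing is asked for, a point or a joint stands for the part that bears it (a point fixed in the world has none). Each returns a list of dicts, best first, with "conf" (0 to 1); they miss things now and then, are a little off and sometimes report something else, mostly with a low value. They report only what shows in the picture. A call takes as long as a camera call.
- eyes.trace(camera, thing): "mask" (480x640 bool, what is visible of it) and "location" ([row, column] in pixels, amid what is visible of it).
Readings, each from a call of its own:
- bot.current_time(): time.
- bot.current_joint_pos(): joint angles.
- bot.current_joint_velocities(): joint speeds.
- bot.current_tau(): joint torques, N m.
- bot.current_position(): TCP position.
- bot.current_tool_rot(): TCP orientation.
- bot.current_wrist_force(): force on the tool from outside, world axes, zero at the start.
- bot.current_ft_torque(): the same for the moment, N m.
- bot.current_width(): finger opening in m.
- bot.current_gripper_force(): force on a finger pad.
Only numpy, scipy, OpenCV 4.12 (cv2) and the standard library are available. Lean on these libraries where they do the work, as an engineer would, in place of code of your own. Each camera call takes 0.05 s, during which the arm holds its last target. There are 200 camera calls.

## Task

Switch on the extractor fan before varnishing: with a finger, lift the red hinged guard up and back, push the toggle beneath it all the way over to the back (on), then let the guard drop shut again, tipping it forward if it has stayed open, and take your hand away. Only touch and push, pick nothing up; leave the yellow-guarded switch and the things on the table as they are.

Things in the scene. Friction and masses are not known exactly. Their poses are not given: they have to be found in the camera images.
- fan_switch: Extractor fan switch box (the one to operate), fixed to the table: grey box 86 (x, from -41 to +45) by 110 (y) by 40 mm high, black switch housing on top under a red guard. Origin: centre of the underside; x points from its front (nearest the robot, where the guard's tab is) to its back, z up. It stands in either of two places, turned up to 0.28 rad. The toggle's pivot is at x -26, y 0, z 40 mm.
- fan_hinge (a point): Middle of the red guard's hinge line, which runs along the box's y at x +11, z 100 mm in its frame. The fixed housing: two black cheeks 6 mm thick, 84 mm apart inside, from x -41 to +18 mm, up to z 76 mm (posts at the hinge up to z 107 mm); between them two low sills up to z 50 mm, at x -41..-35 and x 11..17 mm.
- fan_guard (a joint): Red see-through guard: flat flap 96 mm wide, 3 mm thick, 70 mm from hinge line to tab edge, 60 g, swinging freely. 0 = shut, sloping down to the front by 0.35 rad over the toggle. Grows as the front edge rises; upright at 1.92 rad, stop at 2.3 rad. Let go before upright it falls shut; past upright it falls back on its stop and stays open until pushed forward from behind past upright.
- fan_tab (a point): Middle of the front edge of the red guard's tab. The tab is opaque red, 60 mm wide, 4 mm thick, 12 mm long; shut, its edge is at x -55, z 76 mm in the box's frame, so it overhangs the box's front face by 14 mm with nothing under it down to the table. Moves with the guard.
- fan_toggle (a joint): Toggle lever of the fan switch, under the red guard: steel stem 8 mm thick with a white ball 12 mm across at its end, 33 mm from the pivot. 0 = off (leaning 0.35 rad to the front, towards the tab), 0.7 = fully on (leaning 0.35 rad to the back). Push it level to the back at the ball (1.5 N; pressing down jams it). Stays where left.
- fan_toggle_tip (a point): Centre of the white ball of the fan's toggle; off: x -37, z 71 mm, fully on: x -15, z 71 mm in the box's frame.
- lamp_switch: Drying lamp switch box (leave alone), fixed to the table: grey box 86 (x, from -41 to +45) by 110 (y) by 40 mm high, black switch housing on top under a yellow guard. Origin: centre of the underside; x points from its front (nearest the robot, where the guard's tab is) to its back, z up. It stands in either of two places, turned up to 0.28 rad. Built like the red one.
- lamp_guard (a joint): Yellow guard of the lamp switch, built like the red one; 0 = shut; to stay shut.
- lamp_toggle (a joint): Toggle under the yellow guard; 0 = off; to stay off.
- teal_bottle: Teal paint bottle, standing, 52 mm across, 150 mm high; loose bystander, to be left where it is. Origin: centre of its underside.
- white_bottle: White paint bottle, standing, 52 mm across, 130 mm high; loose bystander, to be left where it is. Origin: centre of its underside.
- ochre_jar: Ochre paint jar, 60 mm across, 60 mm high; loose bystander, to be left where it is. Origin: centre of its underside.
- left_canvas: Small painted canvas lying flat, 100 x 100 x 18 mm; loose bystander, to be left where it is. Origin: centre of its underside.
- right_canvas: Small painted canvas lying flat, 100 x 100 x 18 mm; loose bystander, to be left where it is. Origin: centre of its underside.
- palette_knife: Palette knife lying flat, about 200 mm long; loose bystander, to be left where it is. Origin: centre of its underside.
- tape_roll: Roll of paper tape lying flat, 80 mm across, 24 mm high; loose bystander, to be left where it is. Origin: centre of its underside.

How it is judged:
By the outcome, as a careful person would: the job done as asked, in the order asked, and still so for the second after the job is handed in, with the robot touching nothing.
It also fails if it takes over 51 s, if anything falls off the work surface, if the arm or the gripper's body presses on something with over 40 N, if the wrist force passes 120 N, or if a joint passes its speed limit or range.

## Working session

There is one attempt and no reset: what is moved stays moved. The work goes in short steps, each a Python script; the robot and the scene stay as the last script left them, time stands still between calls to the robot, and variables do not carry over. Pictures are saved under pics/ and viewed, at most 10 in all, crops included, and the job is handed in when it is done.

```bash
mkdir -p pics; ls; cat > h.py <<'E'
import numpy as np, cv2
from workcell import bot, grip, kin, eyes, order
def cloud(im):
    d=im["depth"]; v,u=np.indices(d.shape)
    P=np.stack([(u-im["cx"])/im["fx"]*d,(v-im["cy"])/im["fy"]*d,d],-1)
    R=cv2.Rodrigues(np.array(im["rvec"],float))[0]; t=np.array(im["tvec"],float).ravel()
    W=(P-t)@R; W[d==0]=np.nan
    return W
def save(im,n): cv2.imwrite("pics/"+n,im["pixels"][:,:,::-1])
E
python3 - <<'E'
from h import *
for c in ["scene","side"]:
    im=eyes.capture(c); save(im,c+"1.png"); W=cloud(im)
    for n in ["fan_switch","fan_guard","fan_tab","fan_hinge","fan_toggle_tip","lamp_switch","teal_bottle","white_bottle","ochre_jar","left_canvas","right_canvas","tape_roll","palette_knife"]:
        for r in eyes.trace(c,n)[:2]:
            p=W[r["mask"]]; p=p[~np.isnan(p[:,0])]
            print(c,n,round(r["conf"],2),np.round(r["location"]),r["mask"].sum(),np.round(np.median(p,0),3) if len(p) else None, np.round(np.percentile(p,[2,98],axis=0),3).tolist() if len(p) else None)
print(bot.current_time())
E
```

```text
pics
workcell.py
scene fan_switch 0.73 [301. 374.] 2906 [0.589 0.212 0.041] [[0.53, 0.155, 0.001], [0.628, 0.259, 0.104]]
scene fan_switch 0.51 [234. 259.] 1674 [ 0.643 -0.181  0.044] [[0.585, -0.271, -0.001], [0.688, -0.157, 0.104]]
scene fan_guard 0.56 [280. 379.] 595 [0.56 0.2  0.09] [[0.446, 0.081, -0.001], [0.596, 0.246, 0.105]]
scene fan_guard 0.46 [235. 210.] 573 [ 0.727 -0.339  0.003] [[0.612, -0.366, -0.001], [0.789, -0.301, 0.019]]
scene fan_tab 0.56 [282. 380.] 564 [0.562 0.202 0.091] [[0.525, 0.153, 0.078], [0.596, 0.248, 0.105]]
scene lamp_switch 0.62 [231. 260.] 1667 [ 0.643 -0.181  0.044] [[0.588, -0.272, -0.0], [0.688, -0.157, 0.104]]
scene teal_bottle 0.62 [262. 292.] 1011 [0.664 0.001 0.074] [[0.636, -0.026, 0.002], [0.681, 0.013, 0.149]]
scene teal_bottle 0.16 [231. 258.] 1569 [ 0.643 -0.181  0.046] [[0.592, -0.267, 0.006], [0.688, -0.157, 0.104]]
scene white_bottle 0.79 [347. 407.] 1287 [0.636 0.363 0.071] [[0.613, 0.337, 0.006], [0.649, 0.378, 0.13]]
scene white_bottle 0.58 [348. 510.] 1980 [0.445 0.455 0.018] [[0.385, 0.4, 0.004], [0.492, 0.505, 0.02]]
scene och
[... 1312 characters left out ...]
09  0.049] [[0.371, -0.021, 0.008], [0.421, 0.029, 0.062]]
side left_canvas 0.64 [184. 249.] 636 [0.426 0.435 0.016] [[0.374, 0.388, 0.001], [0.481, 0.494, 0.021]]
side left_canvas 0.56 [215. 302.] 1229 [0.567 0.158 0.054] [[0.522, 0.142, -0.001], [0.62, 0.249, 0.106]]
side right_canvas 0.89 [445. 328.] 2756 [ 0.46  -0.482  0.018] [[0.409, -0.53, 0.007], [0.509, -0.428, 0.021]]
side tape_roll 0.77 [245. 378.] 476 [0.756 0.03  0.019] [[0.719, -0.009, -0.002], [0.791, 0.066, 0.025]]
side tape_roll 0.52 [199. 299.] 410 [0.563 0.194 0.093] [[0.503, 0.013, 0.013], [0.61, 0.33, 0.23]]
side palette_knife 0.65 [362. 427.] 1418 [ 0.72  -0.344  0.003] [[0.592, -0.365, -0.002], [0.783, -0.3, 0.02]]
1.4
```

View pics/scene1.png

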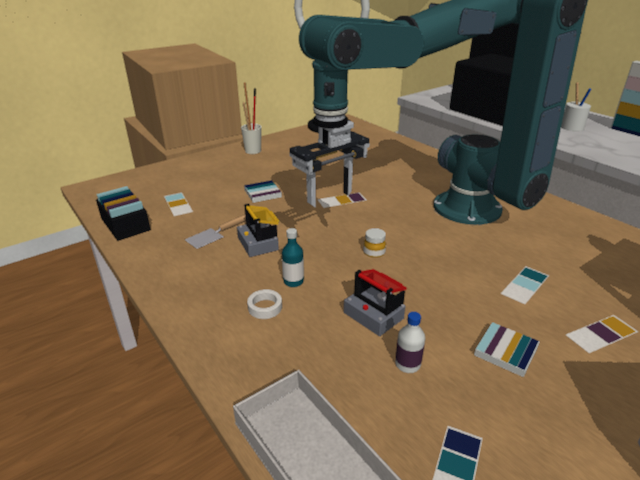

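```bash
python3 - <<'E'
from h import *
q=bot.current_tool_rot(); print(q)
bot.reach([0.50,0.16,0.36],q)
im=eyes.capture("wrist"); save(im,"wrist1.png"); W=cloud(im)
np.savez("w1.npz",W=W,px=im["pixels"])
for n in ["fan_switch","fan_guard","fan_tab"]:
    for r in eyes.trace("wrist",n)[:2]:
        p=W[r["mask"]]; p=p[~np.isnan(p[:,0])]
        print(n,round(r["conf"],2),np.round(r["location"]),r["mask"].sum(),np.round(np.percentile(p,[2,50,98],axis=0),3).tolist())
        np.save(f"m_{n}.npy",r["mask"]) if r is not None else 0
print(bot.current_time(),bot.current_position(),cv2.Rodrigues(np.array(im["rvec"],float))[0], im["tvec"])
E
```

```text
[4.05539978e-05 7.07109999e-01 7.07103561e-01 3.64470995e-05]
fan_switch 0.81 [162. 377.] 5898 [[0.524, 0.154, 0.038], [0.567, 0.205, 0.088], [0.62, 0.255, 0.106]]
fan_switch 0.74 [167. 374.] 4462 [[0.524, 0.154, 0.079], [0.558, 0.201, 0.091], [0.59, 0.245, 0.105]]
fan_guard 0.63 [168. 373.] 4423 [[0.524, 0.155, 0.079], [0.558, 0.201, 0.091], [0.59, 0.245, 0.105]]
fan_tab 0.57 [167. 373.] 4404 [[0.524, 0.154, 0.079], [0.558, 0.201, 0.091], [0.59, 0.245, 0.105]]
2.5083 [0.50013774 0.15890567 0.35803548] [[ 9.99997859e-01 -3.29524590e-04 -2.04290299e-03]
 [ 2.30328992e-04 -9.63379685e-01  2.68140875e-01]
 [-2.05645025e-03 -2.68140772e-01 -9.63377547e-01]] [-0.49982125  0.08362863  0.58232573]
```

View pics/wrist1.png

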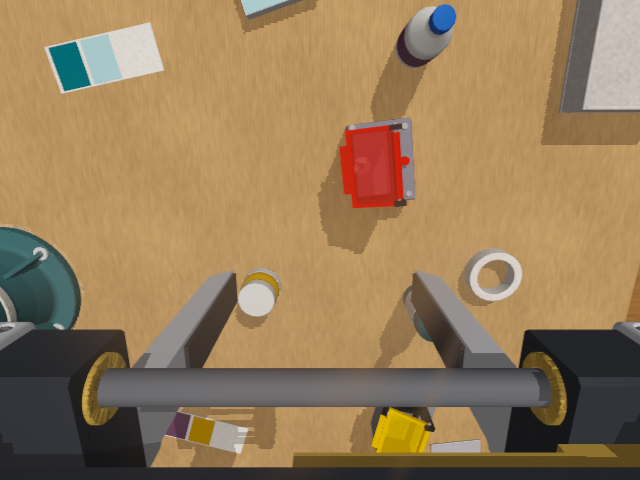

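The scene picture shows the red guard at about (380,285) and the yellow one at (260,220). In the wrist picture the red guard is at (375,165), turned slightly, with its tab facing the robot. Next I fit the box pose.

```bash
python3 - <<'E'
from h import *
from scipy.optimize import least_squares, minimize
d=np.load("w1.npz"); W=d["W"]; px=d["px"].astype(int)
m=np.load("m_fan_guard.npy"); red=(px[...,0]>120)&(px[...,1]<90)&(px[...,2]<90)
sel=m&red&np.isfinite(W[...,0])
P=W[sel]; P=P[(P[:,2]>.068)&(P[:,2]<.11)]
# opaque guard surface: plane, robust
A=np.c_[P[:,:2],np.ones(len(P))]
r=least_squares(lambda c:(A@c-P[:,2]),np.linalg.lstsq(A,P[:,2],rcond=None)[0],loss="soft_l1",f_scale=.002).x
print("plane yaw",np.arctan2(r[1],r[0]),"slope",np.arctan(np.hypot(r[0],r[1])),"resid",np.std(A@r-P[:,2]))
k=abs(A@r-P[:,2])<.004; P=P[k]
rc=cv2.minAreaRect((P[:,:2]*1000).astype(np.float32)); print("rect",rc)
# silhouette fit: soft IoU of flap (x -43.5..11, |y|<48) + tab (x -55..-43.5,|y|<30)
g=np.stack(np.meshgrid(np.arange(480,660,1.),np.arange(110,300,1.)),-1).reshape(-1,2)
from scipy.spatial import cKDTree
occ=(cKDTree(P[:,:2]*1000).query(g)[0]<1.5)
def f(v):
    c,s=np.cos(v[2]),np.sin(v[2]); q=(g-v[:2])@np.array([[c,-s],[s,c]])
    x,y=q.T
    sg=lambda a:1/(1+np.exp(-a/1.0))
    fl=sg(x+43.5)*sg(13-x)*sg(48-abs(y)); tb=sg(x+55)*sg(-43.5-x)*sg(30-abs(y))
    return np.sum((fl+tb-occ)**2)
for y0 in (-.2,0,.2):
    o=minimize(f,[P[:,0].mean()*1000+20,P[:,1].mean()*1000,y0],method="Nelder-Mead",options=dict(maxiter=2000))
    print(o.x,o.fun,occ.sum())
c,s=np.cos(o.x[2]),np.sin(o.x[2])
q=(P[:,:2]*1000-o.x[:2])@np.array([[c,-s],[s,c]]); print(np.percentile(q,[.5,2,98,99.5],axis=0).round(1))
t=q[:,0]<-50; print("tab z",np.median(P[t,2]), "y",np.percentile(q[t,1],[2,98])); t=q[:,0]>4; print("hinge z",np.median(P[t,2]))
# box top grey
F=W[np.isfinite(W[...,0])]; q=(F[:,:2]*1000-o.x[:2])@np.array([[c,-s],[s,c]])
b=(abs(F[:,2]-.04)<.004)&(abs(q[:,0])<80)&(abs(q[:,1])<80); print("top",np.percentile(q[b],[1,99],axis=0).round(1))
for tilt in (0,np.pi/4):
    print(tilt)
E
```

```text
plane yaw 0.12114273615648324 slope 0.3549342173777717 resid 0.001400989648888144
rect ((556.6834716796875, 199.329345703125), (70.94791412353516, 96.02478790283203), 7.078049182891846)
[5.76158036e+02 2.01854286e+02 1.21980313e-01] 427.6340134283539 6476
[5.76157992e+02 2.01854278e+02 1.21981827e-01] 427.6340133770052 6476
[5.76157995e+02 2.01854324e+02 1.21983303e-01] 427.63401338133053 6476
[[-54.4 -47. ]
 [-52.7 -45. ]
 [ 13.2  45.3]
 [ 14.9  47. ]]
tab z 0.0790325253830301 y [-27.46491983  28.74572667]
hinge z 0.10361358271771154
top [[-37.5 -52.8]
 [ 44.5  54.4]]
0
0.7853981633974483
```

The fit agrees on all counts: centre (0.576, 0.202), yaw 0.122, and the slope, sizes and heights all match. Next: close the fingers and lift the guard.

```bash
cat >> h.py <<'E'
from scipy.spatial.transform import Rotation as Rn
O=np.array([.5762,.2019,0]); RZ=Rn.from_euler("z",.122)
def pos(x,y,z): return O+RZ.apply(np.array([x,y,z])/1000)   # box frame mm -> world
def rot(t,sgn):                                              # finger tilted t from down towards box +x
    z=np.array([np.sin(t),0,-np.cos(t)]); y=np.array([0,sgn,0.]); x=np.cross(y,z)
    q=(RZ*Rn.from_matrix(np.c_[x,y,z])).as_quat(); return q[[3,0,1,2]]
def tipfor(C,t): # TCP so that upper/front corner of the fingertip (8 mm off axis) is at C (x,z)
    return C[0]-8*np.cos(t), 0, C[1]-8*np.sin(t)
def C(th,r=58): # point on guard underside
    a=.35-th; return np.array([11-r*np.cos(a)+2*np.sin(-a)*-1*-1, 100-r*np.sin(a)-2*np.cos(a)])
E
python3 - <<'E'
from h import *
t=np.pi/4
for s in (1,-1):
    for p in [(-100,0,60),(-53,0,58),tipfor(C(1.0),t),tipfor(C(2.15),t)]:
        q=kin.ik(pos(*p),rot(t,s)); print(s,np.round(p,1),None if q is None else np.round(q,2))
    for p in [(-65,0,110),(-62,0,62),(-25,0,62),(80,0,190),(80,0,140)]:
        q=kin.ik(pos(*p),rot(0,s)); print(s,p,None if q is None else np.round(q,2))
E
```

```text
1 [-100    0   60] [ 0.4  -0.37  2.28 -0.42  0.5  -1.  ]
1 [-53   0  58] [ 0.36 -0.24  2.2  -0.4   0.44 -1.03]
1 [-39.6   0.  127.9] [ 0.35 -0.31  2.09 -0.29  0.6  -1.17]
1 [ 20.5   0.  151.3] [ 0.32 -0.19  1.95 -0.24  0.62 -1.24]
1 (-65, 0, 110) [ 0.26  0.12  1.53 -0.    1.5  -1.43]
1 (-62, 0, 62) [ 0.26  0.16  1.58 -0.    1.4  -1.43]
1 (-25, 0, 62) [ 0.25  0.24  1.49 -0.    1.42 -1.44]
1 (80, 0, 190) [ 0.23  0.41  1.01 -0.    1.72 -1.46]
1 (80, 0, 140) [ 0.23  0.42  1.1  -0.    1.63 -1.46]
-1 [-100    0   60] [ 0.4  -0.37  2.28 -0.42  0.5   2.15]
-1 [-53   0  58] [ 0.36 -0.24  2.2  -0.4   0.44  2.11]
-1 [-39.6   0.  127.9] [ 0.35 -0.31  2.09 -0.29  0.6   1.97]
-1 [ 20.5   0.  151.3] [ 0.32 -0.19  1.95 -0.24  0.62  1.9 ]
-1 (-65, 0, 110) [ 0.26  0.12  1.53 -0.    1.5   1.71]
-1 (-62, 0, 62) [ 0.26  0.16  1.58 -0.    1.4   1.71]
-1 (-25, 0, 62) [ 0.25  0.24  1.49 -0.    1.42  1.7 ]
-1 (80, 0, 190) [ 0.23  0.41  1.01 -0.    1.72  1.68]
-1 (80, 0, 140) [ 0.23  0.42  1.1  -0.    1.63  1.68]
```

```bash
sed -i 's/2\*np.sin(-a)\*-1\*-1/2*np.sin(a)/' h.py
python3 - <<'E'
from h import *
t=np.pi/4; R=rot(t,1)
grip(0.0)
bot.reach(pos(-110,0,90),R)
bot.servo_line(pos(-110,0,58)); bot.servo_line(pos(-53,0,58),vel=.1,stop_force=6)
print(bot.current_time(),bot.current_wrist_force().round(1),(RZ.inv().apply(bot.current_position()-O)*1000).round(1))
for th in (.3,.6,.9,1.2,1.5,1.8,2.0,2.15):
    st=bot.servo_line(pos(*tipfor(C(th),t)),vel=.08,stop_force=15)
    print(th,st,bot.current_wrist_force().round(1),round(bot.current_time(),2))
    if st: break
im=eyes.capture("side"); save(im,"side2.png")
cv2.imwrite("pics/side2c.png",cv2.resize(im["pixels"][120:300,200:440,::-1],None,fx=3,fy=3))
E
```

```text
6.2667 [-0.   0.9  0.3] [-52.7   0.1  58.6]
0.3 True [-0.2  0.4 -0.7] 6.63
```

View pics/side2c.png

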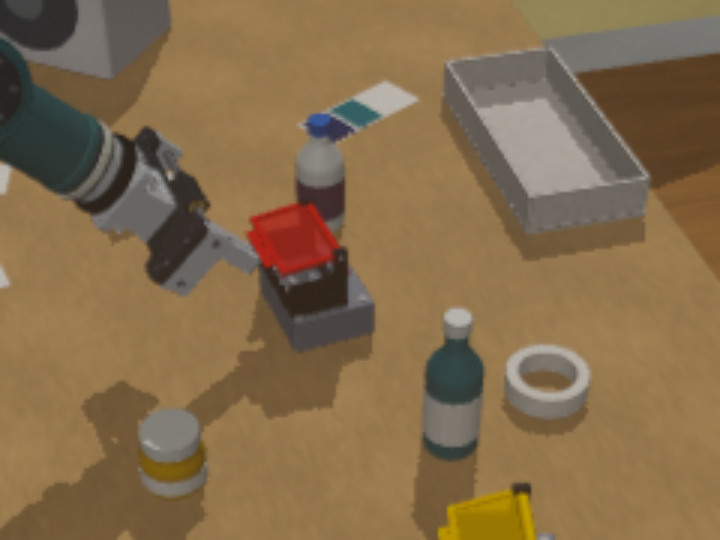

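The crop shows the fingertip under the red tab at about (245,250), with the guard slightly raised. The stop came from a brief contact spike, since the steady force is only 0.7 N. I'll continue gently.

```bash
python3 - <<'E'
from h import *
t=np.pi/4
print((RZ.inv().apply(bot.current_position()-O)*1000).round(1))
for th in (.3,.6,.9,1.2,1.5,1.8,2.0,2.15):
    st=bot.servo_line(pos(*tipfor(C(th),t)),vel=.06,stop_force=25)
    print(th,st,bot.current_wrist_force().round(1),round(bot.current_time(),2))
    if st: break
im=eyes.capture("side"); save(im,"side3.png")
cv2.imwrite("pics/side3c.png",cv2.resize(im["pixels"][120:300,200:440,::-1],None,fx=3,fy=3))
E
```

```text
[-58.4  -0.6  77.5]
0.3 False [-15.1   0.3  -1.4] 7.08
0.6 False [-0.8  0.   0.3] 7.53
0.9 False [-1.1 -0.   0.4] 7.97
1.2 False [-0.3  0.6 -0.8] 8.41
1.5 False [ 0.6 -0.2 -0. ] 8.85
1.8 False [ 0.1 -0.4 -0.1] 9.29
2.0 False [ 0.1 -0.2 -0. ] 9.63
2.15 False [-1.1 -0.1 -0. ] 9.93
```

View pics/side3c.png

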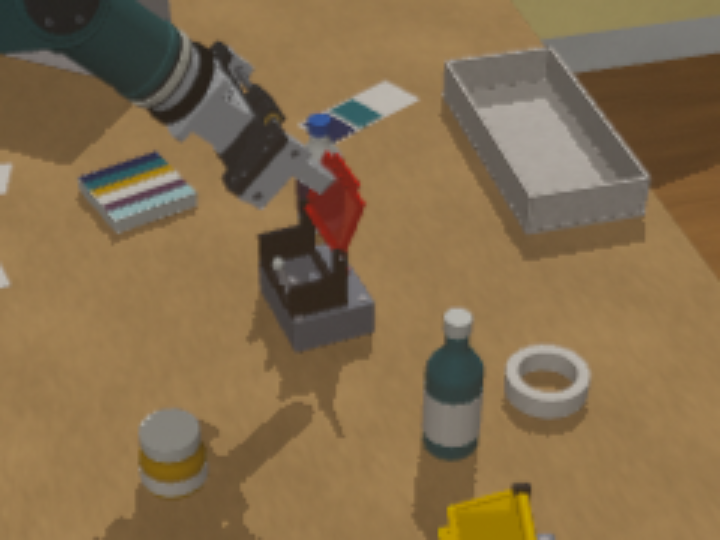

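The guard is open and leaning back, with its tab near (345,170) in the crop. The toggle ball at (278,263) still leans to the front. Now I push it with a vertical finger.

```bash
python3 - <<'E'
from h import *
loc=lambda:(RZ.inv().apply(bot.current_position()-O)*1000).round(1)
bot.servo_line(pos(-60,0,160),vel=.2)
bot.reach(pos(-75,0,140),rot(0,1))
bot.servo_line(pos(-65,0,63),vel=.15,stop_force=8); print(loc(),bot.current_time())
st=bot.servo_line(pos(-26,0,63),vel=.04,stop_force=12); print(st,loc(),bot.current_wrist_force().round(1))
bot.servo_line(pos(-62,0,63),vel=.1); bot.servo_line(pos(-90,0,200),vel=.25)
print(bot.current_time())
for c in ("side","scene"):
    im=eyes.capture(c); save(im,c+"4.png")
    a=(120,300,200,440) if c=="side" else (220,400,260,500)
    cv2.imwrite(f"pics/{c}4c.png",cv2.resize(im["pixels"][a[0]:a[1],a[2]:a[3],::-1],None,fx=3,fy=3))
    W=cloud(im); px=im["pixels"].astype(int); q=RZ.inv().apply(np.nan_to_num(W.reshape(-1,3))-O).reshape(W.shape)*1000
    m=(px.min(-1)>150)&(abs(q[...,1])<15)&(q[...,0]>-50)&(q[...,0]<8)&(q[...,2]>55)&(q[...,2]<82)
    print(c,m.sum(),np.median(q[m],0).round(1) if m.any() else "")
E
```

```text
[-65.    0.2  63.8] 11.9833
True [-30.4   0.   61.8] [-0.8 -0.   1.7]
14.1
side 1 [-19.4  -2.   76.8]
scene 0
```

View pics/side4c.png

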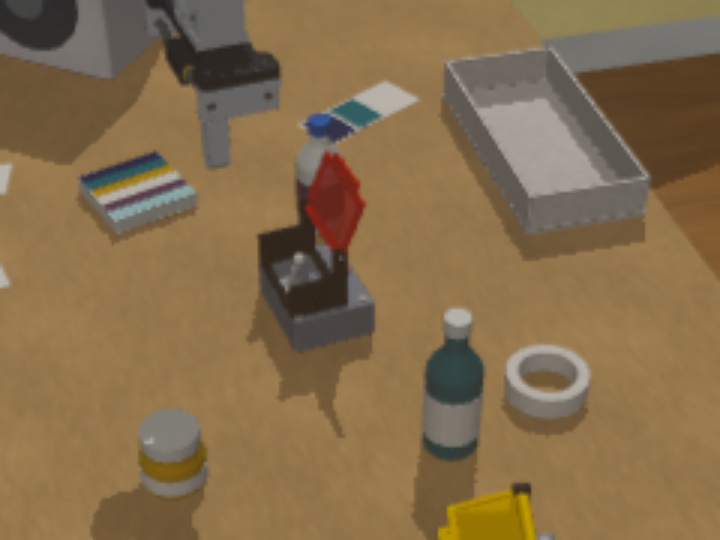

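The toggle ball has moved back from (278,263) to (298,260). The stop was marginal, so I'll push again and record force against position.

```bash
python3 - <<'E'
from h import *
loc=lambda:(RZ.inv().apply(bot.current_position()-O)*1000).round(1)
bot.servo_line(pos(-62,0,67),vel=.25); bot.servo_line(pos(-36,0,67),vel=.08)
for x in np.arange(-33,-23,1.):
    st=bot.servo_line(pos(x,0,67),vel=.02,stop_force=20); bot.dwell(.1)
    f=RZ.inv().apply(bot.current_wrist_force()); print(x,st,loc(),f.round(1),round(bot.current_time(),2))
    if st or f[0]<-14: break
bot.servo_line(pos(-62,0,67),vel=.1); bot.servo_line(pos(-80,0,190),vel=.25)
im=eyes.capture("wrist"); save(im,"wrist5.png"); print(bot.current_time())
im=eyes.capture("side"); cv2.imwrite("pics/side5c.png",cv2.resize(im["pixels"][180:240,270:350,::-1],None,fx=8,fy=8,interpolation=cv2.INTER_CUBIC))
E
```

```text
-33.0 False [-33.2  -0.   67. ] [-0.7 -0.9  1. ] 15.77
-32.0 False [-32.  -0.  67.] [0.6 0.5 0. ] 16.12
-31.0 False [-31.   0.  67.] [-0.1 -0.4  0.1] 16.47
-30.0 False [-30.  -0.  67.] [ 0.4 -0.5  0.8] 16.82
-29.0 False [-29.5  -0.   66.9] [-1.8  0.3  1.2] 17.17
-28.0 False [-29.3   0.   66.8] [-5.5 -0.8  1.6] 17.52
-27.0 False [-29.2  -0.   66.8] [-6.6 -0.3  3.6] 17.87
-26.0 False [-29.    0.   66.7] [-9.3 -0.4  5.1] 18.22
-25.0 False [-28.9  -0.   66.7] [-10.7  -1.3   6.3] 18.57
-24.0 False [-28.8  -0.   66.7] [-12.4  -0.2   6.9] 18.92
20.15
```

View pics/side5c.png

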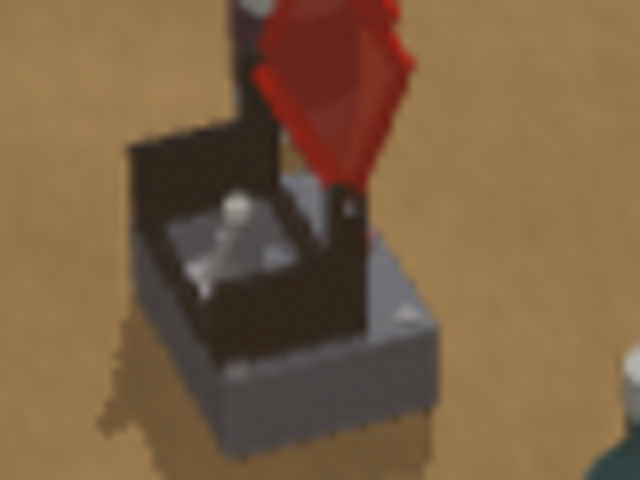

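The finger met a hard stop at x -29, exactly where fully on should be, and the ball at (237,207) leans back. Now I tip the guard shut from behind.

```bash
python3 - <<'E'
from h import *
bot.servo_line(pos(-60,0,200),vel=.2); bot.servo_line(pos(78,0,200),vel=.25); bot.servo_line(pos(78,0,142),vel=.2)
for x in (40,20,5):
    print(bot.servo_line(pos(x,0,142),vel=.08,stop_force=15),bot.current_wrist_force().round(1),bot.current_position().round(3))
bot.dwell(.4)
bot.servo_line(pos(20,0,200),vel=.2); bot.servo_line(pos(-130,0,290),vel=.25)
for c,a in (("side",(120,300,200,440)),("scene",(220,400,260,500))):
    im=eyes.capture(c); cv2.imwrite(f"pics/{c}6c.png",cv2.resize(im["pixels"][a[0]:a[1],a[2]:a[3],::-1],None,fx=3,fy=3))
    W=cloud(im)
    for n in ("fan_guard",):
        r=eyes.trace(c,n)[0]; q=RZ.inv().apply(W[r["mask"]&np.isfinite(W[...,0])]-O)*1000
        print(c,np.percentile(q,[3,50,97],axis=0).round(0).tolist())
print(bot.current_time())
E
```

```text
False [-0.4  0.4  1.7] [0.616 0.207 0.143]
False [-0.1  0.   0.3] [0.596 0.204 0.142]
False [-0.1 -0.1 -0.1] [0.581 0.203 0.142]
side [[-55.0, -45.0, 77.0], [-24.0, -0.0, 89.0], [7.0, 46.0, 104.0]]
scene [[-50.0, -44.0, 78.0], [-14.0, 0.0, 91.0], [18.0, 46.0, 105.0]]
24.8583
```

View pics/side6c.png

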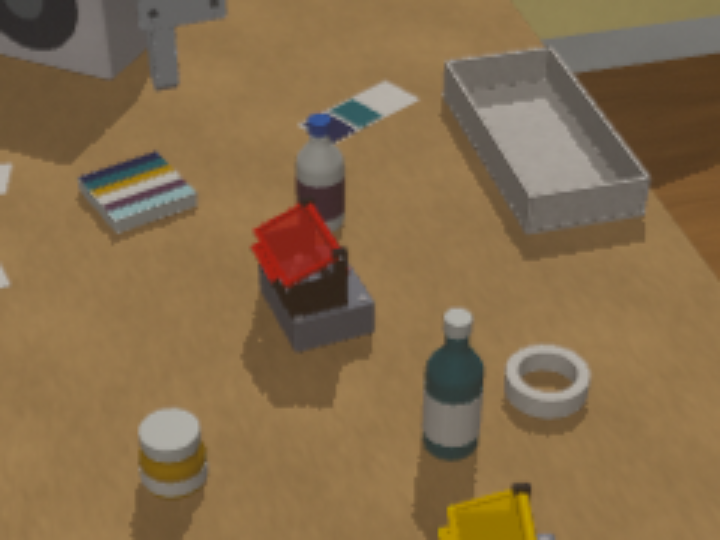

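The guard is shut, its tab at (270,260) with z about 77 mm, the hand is clear and the bystanders have not moved.

```bash
python3 -c "
from h import *
print(order.finish_job())"
```

```text
the job is handed in; nothing more can be done
None
```

The extractor fan switch is fully on with its red guard shut and the hand clear, the yellow-guarded switch and the things on the table were not touched, and the job was handed in at about 25 s.

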